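Take the hung tray off its keyhole studs and stack it on the base tray

ROBOT

A 7-joint arm with a two-finger parallel gripper is mounted at the origin on a cart in front of the work surface, level with it; the furniture and walls round the work are solid. World frame = base frame: x ahead of the robot, y to its left, z up, the work surface at z = 0. Lengths are in m, angles in rad, forces in N, time in s.
With the tool pointing down it reaches from about 0.4 to 0.85 m from the base axis. Payload 6.9 kg.
Tool frame: the origin (TCP) lies at the very end of the fingers, on their centre line; the grasp point (between the pads) lies 19 mm behind it; z points along the fingers, y is the line along which they close (so a half turn about z gives the same grasp; the last joint's range is limited). The gripper opens to 85 mm and grips with 20 to 120 N. Pads are 22 mm wide; open, the fingers measure 114 mm over their backs; the gripper's body (76 mm by 85 mm) begins 54 mm behind the grasp point. The pads swing forward as they close: fully open they stand 13 mm farther back than shut.
Start: joints at [-1.181, 0.507, -0.238, 1.5, 0.126, 1.149, -0.155], TCP at [0.176, 0.6, 0.231] pointing down, gripper open.
Joint ranges: [-3.08, 3.08], [-0.24, 2.05], [-1.43, 1.35], [0, 2.5], [-1.52, 4.66], [0.17, 1.96], [-2.89, 2.89]. Speed limits (rad/s): [2.39, 2.39, 3.14, 3.14, 3.14, 3.14, 3.14].

INTERFACE

Orientations are given as a rotation vector (axis times angle).
In Python, from station import r gives the robot as it stands.
- The arm moves only by the shell command python3 jog.py 'ROWS' [FORCE]. ROWS is rows parted by semicolons, their numbers by spaces, 1 to 20 of them, each of 5 numbers: dx, dy, dz in m, then a turn about the tool's z in rad, then the finger opening in m; each row is the pose to reach, as a shift and turn from the pose commanded when the command began, along the tool's axes at that moment; what a row does not reach only later rows make up. A row lasts 1/12 s, in which the tool goes at most 0.0417 m and 0.125 rad, less where a joint would pass 70% of its speed; a pose out of reach is approached as far as the arm can. The fingers move at their own pace and stop on an object; FORCE is the grip in N (left out, the last holds). Time passes only in rows, so rows that do not move let the fingers close. It prints the time, the measured TCP pose, the force, the opening and the grip force at its end.
- r.observe(): the state, without advancing time (a new reading comes with each control period).
- r.read_camera(name): name is "scene" or "side" or "wrist"; returns a dict with "pixels" (400x640x3 uint8, red, green, blue), "fx", "fy", "cx", "cy" (pixels), "eye" and "attitude" of the camera in the world; the wrist camera has in their place "T_tool_cam" (4x4, takes a point from camera to tool coordinates, whose origin is the TCP and whose axes are the flange's). Camera axes: x right, y up, looking along -z (the intrinsics and any distortion apply to the point x, -y, -z); pixel columns grow to the right and rows downward; lengths in m; the calibration is good to about 2 mm. A picture is of the moment at which its call begins: read the wrist's pose just before it. There is no depth.
- r.sign_off(): hands the job in; it is judged then, once.
The state is a dict: "clock": time; "joint_pos": joint angles; "dq": joint speeds; "effort": joint torques, N m; "tcp_pos": TCP position; "orientation": TCP orientation; "contact_force": force on the tool from outside, world axes, zero at the start; "torque": the same for the moment, N m; "grip_width": finger opening in m; "gripper_force": force on a finger pad.
Only numpy, scipy, OpenCV 4.12 (cv2) and the standard library are available. Lean on these libraries where they do the work, as an engineer would, in place of code of your own. Each camera call takes 0.05 s, during which the arm holds its last target. There are 200 camera calls.

TASK

The small white tray is hung to dry on the two headed studs of the dark steel stand by the keyhole slots in its back plate. Slide it up until the studs are at the wide ends of the slots, draw it forward off the studs, and stack it gently on the open base tray, where that stands on the bench, so that its four corner feet drop inside the base tray's corners and it sits level and flush on the rim; either way round is fine. Leave the spare block, the timer and the white bottle where they stand.

Things in the scene. Friction and masses are not known exactly. Their poses are not given: they have to be found in the camera images.
- tray: The hung tray: loose, white plastic, 0.2 to 0.3 kg, open, 100 (x) x 140 (y) mm, side walls 28 mm high, 4 mm thick. Origin: centre of its floor's underside; z up, +x toward its upright back plate (x = 46..50, z = 0..78 mm). Hung, its origin is 60 mm above the stand's; it droops forward about 2 degrees through play and straightens when gripped.
- tray_grip (a point): Grip point in the grey tab above the tray's back plate, at x = 48, y = 0, z = 108 mm in the tray frame. Tab 10 mm thick (x), 44 mm wide (y), z = 85..126 mm. Pinch from above, closing along the tray's x, one finger before and one behind; while the tray hangs the stand's panel top lies 28 mm below this point: keep the tips above it.
- tray_keyhole (a point): Centre of the wide lower end of the tray's left keyhole slot, at x = 48, y = 45, z = 40 mm in the tray frame (the other is at y = -45). Wide end 20 mm across; from it the narrow slot, 9 mm wide, goes up to z = 67 mm. Plate 4 mm thick.
- tray_foot (a point): Middle of the underside of one of the tray's four round tapered corner feet, at x = -38, y = 58, z = -9 mm in the tray frame (all at x = +-38, y = +-58). Each is 9 mm long, 12 mm across at the floor, 7 mm at the tip.
- stand: The drying stand: fixed, dark painted steel; foot 12 mm high, upright panel 180 mm wide (y), 8 mm thick, front face at x = 51 mm, top at z = 140 mm. Origin on the bench under the hung tray's centre; +x points from the tray to the panel, so the tray comes off toward -x.
- stand_stud (a point): Middle of the left stud's head face, at x = 40, y = 45, z = 123.5 mm in the stand frame (the other at y = -45). Steel; shank 7 mm thick, 6 mm long, head 14 mm across, 5 mm thick. The hung tray must rise 23.5 mm (give or take 2.5) to bring the wide ends to the heads, then go more than 10 mm toward the stand's -x to clear them.
- base_tray: The base tray: loose, white plastic, 0.45 kg, open, no back plate; 100 (x) x 140 (y) mm outside, 40 mm high, walls 4 mm thick. Origin: centre of its underside, on the bench. With the hung tray stacked on it the outlines coincide, the feet are inside this tray's corners (2 mm clear of the walls) and its origin is 40 mm above this one.
- spare_block: Bystander: white heating block with round holes, 46 x 72 x 40 mm, origin at the centre of its underside. Not to be moved.
- lab_timer: Bystander: small light grey timer with buttons, 66 x 70 x 19 mm, origin at the centre of its underside. Not to be moved.
- buffer_c: Bystander: white plastic bottle, 58 mm across, 117 mm high, origin at the centre of its underside. Not to be moved.

How it is judged:
On the way, in this order (a step that is already met when the one before it is completed fails the run):
1. the tray is slid up along its slots until the studs are at the wide ends (at least 17 mm up, back plate still by the panel) (z of tray in the frame of stand between 0.077 and 0.09 m and x of tray in the frame of stand above -0.009 m), for 0.04 s.
2. the tray is drawn forward clear of the stud heads (x of tray in the frame of stand below -0.014 m and contact force between tray and stand below 0.5 N), for 0.1 s.
At the end, for the whole second after the job is handed in: The tray stands released and at rest on the base tray: outlines within 4 mm, its floor on the rim within 2.5 mm, turned less than 0.06 rad from it (or from half a turn), both level within 2 degrees, and the base tray on the bench within 80 mm of where it stood (x of tray in the frame of base_tray between -0.004 and 0.004 m and y of tray in the frame of base_tray between -0.004 and 0.004 m and z of tray in the frame of base_tray between 0.0375 and 0.0425 m and angle between the x axis of tray and the x axis of base_tray, either way round below 0.06 rad and angle between each of tray, base_tray's own z axis and vertical below 0.035 rad and height (world z) of base_tray below 0.006 m and distance of base_tray from where it was at the start of the episode below 0.08 m and linear speed of each of tray, base_tray below 0.02 m/s); the robot touches nothing.
It fails at once if spare block pushed more than 20 mm or tipped over (distance of spare_block from where it was at the start of the episode above 0.02 m or angle between spare_block's own z axis and vertical above 0.3 rad).
It fails at once if lab timer pushed more than 20 mm or tipped over (distance of lab_timer from where it was at the start of the episode above 0.02 m or angle between lab_timer's own z axis and vertical above 0.3 rad).
It fails at once if buffer c pushed more than 20 mm or tipped over (distance of buffer_c from where it was at the start of the episode above 0.02 m or angle between buffer_c's own z axis and vertical above 0.3 rad).
It fails at once if the tray is let fall (moving faster than 0.4 m/s with the fingers off it) (contact force between tray and the fingers below 0.05 N and linear speed of tray above 0.4 m/s).
It fails at once if the tray is slammed on the base tray (more than 40 N between them) (contact force between tray and base_tray above 40 N).
It also fails if it takes over 42 s, if anything falls off the work surface, if the arm or the gripper's body presses on something with over 40 N, if the wrist force passes 120 N, or if a joint passes its speed limit or range.

## Working session

There is one attempt and no reset: what is moved stays moved. The work goes in short steps, Python scripts to look and compute and a shell command to move; the robot and the scene stay as the last step left them, time stands still between calls to the robot, and variables do not carry over. Pictures are saved under pics/ and viewed, at most 13 in all, crops included, and the job is handed in when it is done.

```bash
ls; mkdir -p pics; cat > h.py <<'E'
import numpy as np,cv2
from station import r
from scipy.spatial.transform import Rotation as R
def cam(n,save=None):
    s=r.observe(); c=r.read_camera(n)
    if save: cv2.imwrite('pics/'+save,cv2.cvtColor(c['pixels'],cv2.COLOR_RGB2BGR))
    return s,c
E
python3 - <<'E'
from h import *
for n in ['scene','side','wrist']:
    s,c=cam(n,n+'0.png'); print(n,{k:v for k,v in c.items() if k!='pixels'})
print(s)
E
```

```text
jog.py
pics
station.py
scene {'fx': 471.75984561784406, 'fy': 471.75984561784406, 'cx': 320.0976778893776, 'cy': 209.63883071054485, 'eye': array([-0.09849378, -1.10926157,  0.74900017]), 'attitude': array([ 1.13163936, -0.25566296, -0.44754469])}
side {'fx': 463.9611132365536, 'fy': 463.9611132365536, 'cx': 311.93789623404547, 'cy': 201.27622735377778, 'eye': array([0.5956499 , 1.33187248, 0.83311748]), 'attitude': array([0.05030661, 1.58279385, 2.70779001])}
wrist {'fx': 285.4744131566448, 'fy': 285.4744131566448, 'cx': 322.47910017930224, 'cy': 198.25941172923132, 'T_tool_cam': array([[-2.70641617e-04,  9.47981251e-01,  3.18326050e-01,
         8.11230437e-02],
       [ 9.99999815e-01,  4.29953597e-04, -4.30207901e-04,
         9.41351769e-05],
       [-5.44694455e-04,  3.18325875e-01, -9.47981192e-01,
        -1.42544359e-01],
       [ 0.00000000e+00,  0.00000000e+00,  0.00000000e+00,
         1.00000000e+00]])}
{'clock': 0.1, 'joint_pos': array([-1.18048885,  0.50827414, -0.2375146 ,  1.50102022,  0.12573943,
        1.14892622, -0.15481187]), 'dq': array([ 8.10501858e-05, -2.83062143e-03, -5.44313468e-04, -2.01235722e-03,
       -2.55187481e-04,  1.18231934e-03, -2.94041920e-04]), 'effort': array([-4.88527527e-03, -6.21829104e+01, -2.19472267e+00, -2.50200641e+01,
        1.24824682e-02,  7.83741125e-03, -3.63925039e-05]), 'tcp_pos': array([0.1755738 , 0.59936189, 0.23050775]), 'orientation': array([-4.45841567e-01, -3.10963381e+00,  2.55766081e-03]), 'contact_force': array([-0.58819479,  0.75355898, -0.405692  ]), 'torque': array([-0.07080901,  0.04320244, -0.00180688]), 'gripper_force': 0.0, 'grip_width': 0.0855567987082844}
```

View pics/scene0.png

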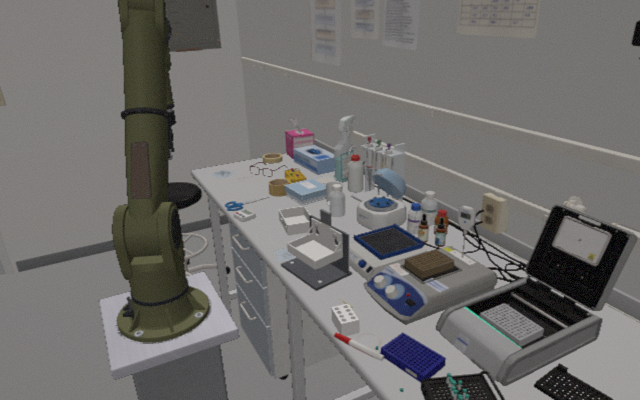

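View pics/side0.png

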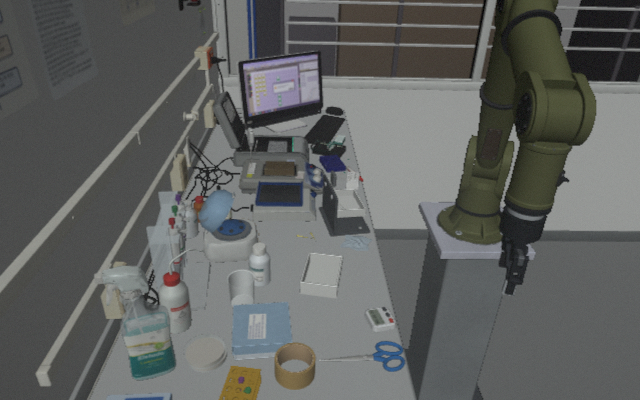

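```bash
python3 - <<'E'
import cv2
a=cv2.imread('pics/scene0.png')[190:300,260:370]; b=cv2.imread('pics/side0.png')[165:305,290:390]
cv2.imwrite('pics/a.png',cv2.resize(a,None,fx=5,fy=5,interpolation=cv2.INTER_CUBIC))
cv2.imwrite('pics/b.png',cv2.resize(b,None,fx=4,fy=4,interpolation=cv2.INTER_CUBIC))
E
```

```text
(no output)
```

View pics/a.png

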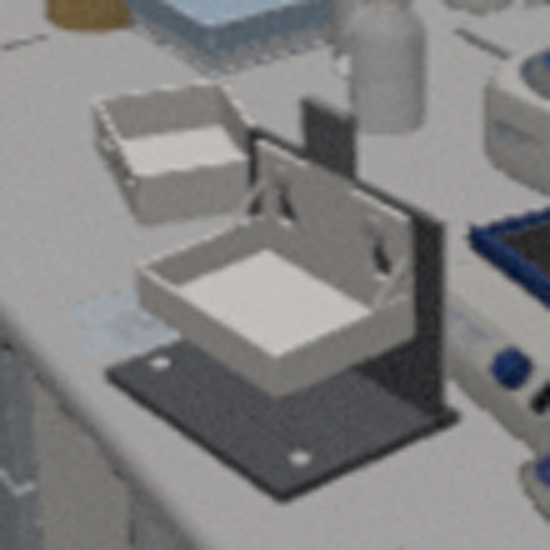

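View pics/b.png

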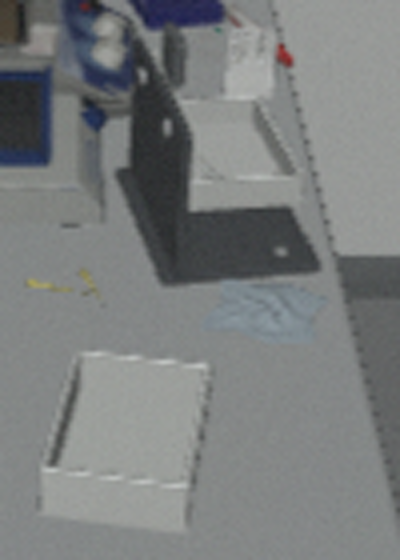

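```bash
cat >> h.py <<'E'
def proj(c,P,s=None):
    P=np.atleast_2d(P)
    if 'T_tool_cam' in c:
        T=np.eye(4);T[:3,:3]=R.from_rotvec(s['orientation']).as_matrix();T[:3,3]=s['tcp_pos'];T=T@c['T_tool_cam']
    else:
        T=np.eye(4);T[:3,:3]=R.from_rotvec(c['attitude']).as_matrix();T[:3,3]=c['eye']
    q=(P-T[:3,3])@T[:3,:3]
    return np.c_[c['cx']+c['fx']*q[:,0]/-q[:,2], c['cy']-c['fy']*q[:,1]/-q[:,2]]
def place(p,L):
    L=np.atleast_2d(L).astype(float)
    c,s=np.cos(p[2]),np.sin(p[2])
    return np.c_[p[0]+c*L[:,0]-s*L[:,1],p[1]+s*L[:,0]+c*L[:,1],L[:,2]]
E
cat > fit.py <<'E'
from h import *
from scipy.optimize import least_squares
_,cs=cam('scene');_,cd=cam('side')
A=lambda u:(np.array(u,float)+.5)/5-.5+[260,190]
B=lambda u:(np.array(u,float)+.5)/4-.5+[290,165]
def fit(obs,p0):
    f=lambda p:np.concatenate([(proj(c,place(p,np.array(L)/1000))-px).ravel() for c,L,px in obs])
    o=least_squares(f,p0,loss='soft_l1');return o.x,o.fun.reshape(-1,2).round(1)
# stand: panel & tab/tray points
st=[(cs,[[48-55+55-50+50-22+22,0,60]][:0] or [[51,-90,140]],A([[415,212]])),]
obs=[(cs,[[48,22,186],[48,-22,186],[59,-90,140]],A([[303,97],[357,118],[444,222]])),
     (cs,[[-50,70,88],[-50,-70,88]],A([[138,268],[278,362]])),
     (cd,[[51,90,140],[51,90,12]],B([[187,150],[187,262]]))]
for y in [0,-.3,.3]:
    print('stand',*fit(obs,[.6,0,y]))
rim=[[50,70,40],[-50,70,40],[50,-70,40],[-50,-70,40]]
obs=[(cd,rim,B([[43,470],[190,485],[80,352],[212,363]])),(cs,rim[:2]+rim[3:],A([[228,85],[95,102],[137,180]]))]
print('base',*fit(obs,[.6,.3,0]))
E
python3 fit.py
```

```text
stand [ 0.43761259 -0.01938574  0.17924072] [[ 1.1 -0.3]
 [-0.2  0.2]
 [ 1.1  0.8]
 [-0.9 -0.3]
 [-0.2 -1. ]
 [ 1.7 -4.1]
 [-0.4  2.6]]
stand [ 0.43761259 -0.01938574  0.17924061] [[ 1.1 -0.3]
 [-0.2  0.2]
 [ 1.1  0.8]
 [-0.9 -0.3]
 [-0.2 -1. ]
 [ 1.7 -4.1]
 [-0.4  2.6]]
stand [ 0.43761259 -0.01938574  0.17924065] [[ 1.1 -0.3]
 [-0.2  0.2]
 [ 1.1  0.8]
 [-0.9 -0.3]
 [-0.2 -1. ]
 [ 1.7 -4.1]
 [-0.4  2.6]]
base [ 0.52598179  0.29896763 -0.18780398] [[-0.6 -0.9]
 [-0.1  0.2]
 [-0.8 -1.4]
 [ 0.2 -0.1]
 [-1.2 -0.8]
 [-0.7 -0.3]
 [-0.3 -0.2]]
```

```bash
cat >> h.py <<'E'
def delta(target,yaw=None,s=None):
    s=s or r.observe();M=R.from_rotvec(s['orientation']).as_matrix()
    d=M.T@(np.array(target)-s['tcp_pos']); a=np.arctan2(M[1,1],M[0,1])
    t=0 if yaw is None else -((yaw-a+np.pi)%(2*np.pi)-np.pi)
    print('delta',d.round(4),'turn',round(t,4),'tcp',s['tcp_pos'].round(4),'yawy',round(a,4),'toolz',M[:,2].round(4),'t',s['clock'],'F',s['contact_force'].round(1),'w',round(s['grip_width'],4),'gf',s['gripper_force'])
E
python3 -c "
from h import *
delta([.47,.25,.28],.18)"
```

```text
delta [-0.3808 -0.2528 -0.0489] turn 1.106 tcp [0.1756 0.5996 0.2309] yawy 1.286 toolz [-2.e-04 -8.e-04 -1.e+00] t 0.25 F [ 0.3 -0.1 -0.3] w 0.0852 gf 0.0
```

```bash
P="-0.38 -0.253 -0.05 1.106 0.085"; python3 jog.py '-0.03 -0.02 -0.01 0.1 0.085; -0.06 -0.04 -0.02 0.2 0.085; -0.09 -0.06 -0.03 0.3 0.085; -0.12 -0.08 -0.035 0.4 0.085; -0.15 -0.1 -0.04 0.5 0.085; -0.18 -0.12 -0.045 0.6 0.085; -0.21 -0.14 -0.05 0.7 0.085; -0.24 -0.16 -0.05 0.8 0.085; -0.27 -0.18 -0.05 0.9 0.085; -0.3 -0.2 -0.05 1 0.085; -0.33 -0.22 -0.05 1.106 0.085; -0.36 -0.24 -0.05 1.106 0.085; -0.38 -0.253 -0.05 1.106 0.085; -0.38 -0.253 -0.05 1.106 0.085; -0.38 -0.253 -0.05 1.106 0.085; -0.38 -0.253 -0.05 1.106 0.085'
python3 - <<'E'
from h import *
delta([.4848,-.0108,.26],.18)
s,c=cam('wrist','w1.png')
import pickle;pickle.dump((s,c),open('w1.pkl','wb'))
E
```

```text
clock: 1.58
tcp_pos: [0.4687, 0.2509, 0.2811]
orientation: [-2.012, -2.412, 0.0]
contact_force: [0.1, 0.7, -0.3]
grip_width: 0.0849
gripper_force: 0.0
delta [-0.2604 -0.0311  0.021 ] turn 0.0005 tcp [0.4687 0.2509 0.2811] yawy 0.1805 toolz [-7.e-04  4.e-04 -1.e+00] t 1.5833 F [ 0.1  0.7 -0.3] w 0.0849 gf 0.0
```

View pics/w1.png

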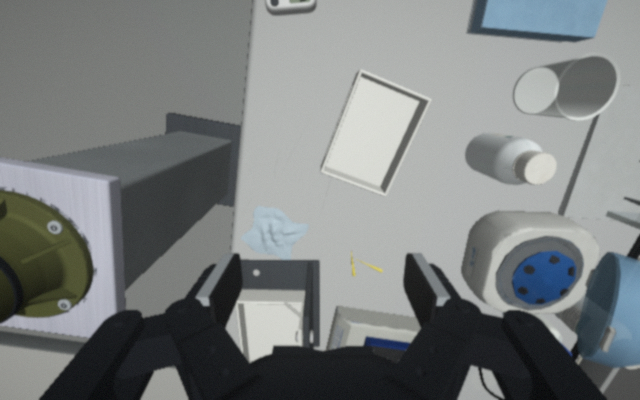

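```bash
cat > basefit.py <<'E'
from h import *
import pickle,sys
from scipy.optimize import least_squares
f,px=sys.argv[1],np.array(eval(sys.argv[2]),float)
s,c=pickle.load(open(f,'rb'))
g=cv2.cvtColor(c['pixels'],cv2.COLOR_RGB2GRAY)
p=cv2.cornerSubPix(g,px.astype(np.float32).reshape(-1,1,2),(4,4),(-1,-1),(3,50,.01)).reshape(-1,2)
print(p.tolist())
rim=np.array([[-50,70,40],[50,70,40],[50,-70,40],[-50,-70,40]])/1000
for q in (px,p):
    o=least_squares(lambda v:(proj(c,place(v,rim),s)-q).ravel(),[.526,.299,-.188]);print('base',o.x.round(4),o.fun.round(1))
    o=least_squares(lambda v:(proj(c,place(v[:3],rim*[v[3],v[3],1]),s)-q).ravel(),[.526,.299,-.188,1]);print('scale check',o.x.round(4))
cv2.imwrite('pics/c.png',cv2.resize(cv2.cvtColor(c['pixels'],cv2.COLOR_RGB2BGR)[55:210,305:445],None,fx=4,fy=4,interpolation=cv2.INTER_CUBIC)) if len(sys.argv)<4 else 0
E
python3 basefit.py w1.pkl '[(360,70),(430,97),(388,194),(322,171)]'
```

```text
[[359.225341796875, 72.47855377197266], [428.0036926269531, 100.46253204345703], [384.20074462890625, 192.94046020507812], [320.39520263671875, 169.6206817626953]]
base [ 0.5297  0.3022 -0.1594] [-1.2 -2.1  2.2 -0.4 -0.2  1.8 -0.9  1.7]
scale check [ 0.5296  0.3028 -0.1597  0.9694]
base [ 0.5273  0.3004 -0.184 ] [-0.9 -3.9  2.8 -1.3  0.2  4.1 -2.1  2.8]
scale check [ 0.5272  0.3014 -0.1846  0.9446]
```

```bash
python3 jog.py '-0.03 -0.004 0 0 0.085; -0.06 -0.008 0 0 0.085; -0.09 -0.012 0 0 0.085; -0.12 -0.016 0 0 0.085; -0.15 -0.02 0 0 0.085; -0.17 -0.025 0 0 0.085; -0.19 -0.031 0 0 0.085; -0.2 -0.031 0 0 0.085;  -0.2 -0.031 0 0 0.085; -0.2 -0.031 0 0 0.085'
python3 - <<'E'
from h import *
delta([.4848,-.0108,.26],.18)
s,c=cam('wrist','w2.png')
import pickle;pickle.dump((s,c),open('w2.pkl','wb'))
E
```

```text
clock: 2.47
tcp_pos: [0.4747, 0.0493, 0.2813]
orientation: [-2.011, -2.413, -0.001]
contact_force: [0.7, 0.7, 1.0]
grip_width: 0.0851
gripper_force: 0.0
delta [-0.061  -0.0009  0.0213] turn 0.001 tcp [0.4747 0.0493 0.2813] yawy 0.181 toolz [ 2.e-04  8.e-04 -1.e+00] t 2.4667 F [0.7 0.7 1. ] w 0.0851 gf 0.0
```

View pics/w2.png

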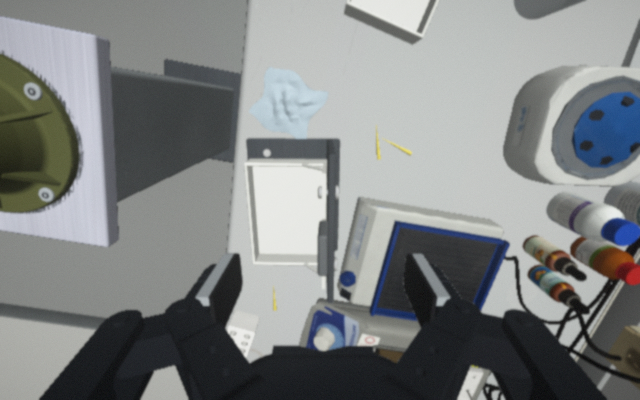

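```bash
python3 - <<'E'
from h import *
a=cv2.imread('pics/w1.png')[60:205,312:440]; b=cv2.imread('pics/w2.png')[130:275,245:345]
o=np.zeros((580,784,3),np.uint8)
o[:435,:384]=cv2.resize(a,None,fx=3,fy=3,interpolation=cv2.INTER_CUBIC)
o[:,384:]=cv2.resize(b,None,fx=4,fy=4,interpolation=cv2.INTER_CUBIC)
cv2.imwrite('pics/c.png',o)
E
```

```text
(no output)
```

View pics/c.png

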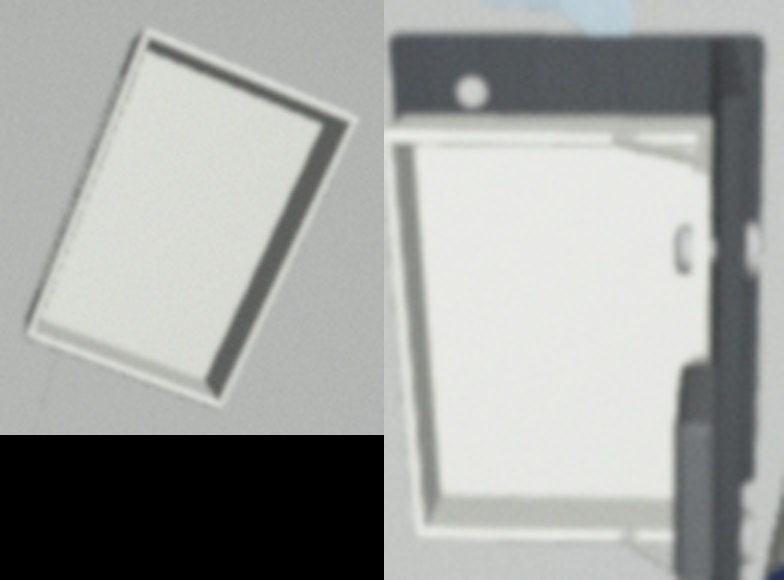

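```bash
python3 basefit.py w1.pkl '[(360.3,70),(430.7,99.7),(385.7,194.3),(320.7,171.3)]' n | grep -v '^\[\['; python3 - <<'E'
from h import *
import pickle
s,c=pickle.load(open('w2.pkl','rb'))
from scipy.optimize import least_squares
I=lambda u:(np.array(u,float)+.5)/4-.5+[245,130]
U=lambda q:((q-[245,130]+.5)*4-.5+[384,0]).round(0)
pts={'rimTL':[-50,70,88],'rimBL':[-50,-70,88],'plateTop':[46,70,138],'plateBack':[50,70,138],'tabtop':[43,22,186],'tabtopb':[53,22,186],'tabbot':[43,22,145],'tabbotb':[53,22,145],'tabtop-':[43,-22,186],'panelF':[51,90,140],'panelB':[59,90,140],'panelF-':[51,-90,140],'panelFbot':[51,90,12],'panelBbot':[59,90,12],'rimInTL':[-46,66,88],'stud':[40,45,123.5]}
for k,v in pts.items(): print(k,U(proj(c,place([.4376,-.0194,.179],np.array(v)/1000),s))[0])
E
```

```text
base [ 0.529   0.3011 -0.1823] [-0.6 -1.7  1.5 -0.9  0.1  2.5 -1.   1. ]
scale check [ 0.529   0.3016 -0.1826  0.9717]
base [ 0.5273  0.3004 -0.184 ] [-0.9 -3.9  2.8 -1.3  0.2  4.1 -2.1  2.8]
scale check [ 0.5272  0.3014 -0.1846  0.9447]
rimTL [362. 148.]
rimBL [400. 555.]
plateTop [682. 190.]
plateBack [697. 190.]
tabtop [667. 443.]
tabtopb [710. 443.]
tabbot [670. 372.]
tabbotb [708. 372.]
tabtop- [668. 606.]
panelF [701. 114.]
panelB [733. 114.]
panelF- [699. 709.]
panelFbot [699.  48.]
panelBbot [722.  48.]
rimInTL [377. 161.]
stud [661. 265.]
```

```bash
cat > standfit.py <<'E'
from h import *
import pickle
s,c=pickle.load(open('w2.pkl','rb'))
from scipy.optimize import least_squares
I=lambda u:(np.array(u,float)-[384,0]+.5)/4-.5+[245,130]
tr=np.array([[-50,70,88],[-50,-70,88],[46,70,138],[43,22,186]])/1000
tp=I([[388,130],[421,541],[697,170],[678,420]])
pn=np.array([[51,90,140],[59,90,140]])/1000
pp=I([[722,95],[752,95]])
def model(v):
    a=v[3];D=np.array([[np.cos(a),0,-np.sin(a)],[0,1,0],[np.sin(a),0,np.cos(a)]])
    piv=np.array([.048,0,.127])
    return proj(c,place(v,(tr-piv)@D.T+piv),s)-tp,proj(c,place(v,pn),s)-pp
f=lambda v:np.concatenate([m.ravel() for m in model(v)]+[[ (v[3]-.035)*100]])
o=least_squares(f,[.44,-.02,.18,.035],loss='soft_l1')
print(o.x.round(4));print(o.fun[:-1].reshape(-1,2).round(1))
g=place(o.x,[[.048,0,.168]])[0];print('grip',g)
E
python3 standfit.py
```

```text
[ 0.4417 -0.0138  0.1825  0.0371]
[[-0.7  0.1]
 [ 0.1 -0.8]
 [ 0.4  0.2]
 [ 0.2  0.7]
 [-0.4 -0.2]
 [ 0.1 -0.2]]
grip [ 0.488888   -0.00507178  0.168     ]
```

```bash
python3 -c "
from h import *
delta([.4887,-.0051,.152],.1825)"
```

```text
delta [-0.0568  0.0039  0.1292] turn -0.0003 tcp [0.4746 0.0499 0.2812] yawy 0.1822 toolz [-0.e+00  9.e-04 -1.e+00] t 2.5167 F [0.6 1.  0.6] w 0.085 gf 0.0
```

```bash
python3 jog.py '-0.025 0.002 0.01 0 0.085; -0.045 0.004 0.025 0 0.085; -0.057 0.004 0.05 0 0.085; -0.057 0.004 0.075 0 0.085; -0.057 0.004 0.095 0 0.085; -0.057 0.004 0.11 0 0.085; -0.057 0.004 0.12 0 0.085; -0.057 0.004 0.125 0 0.085; -0.057 0.004 0.129 0 0.085; -0.057 0.004 0.129 0 0.085; -0.057 0.004 0.129 0 0.085'
python3 - <<'E'
from h import *
delta([.4887,-.0051,.152],.1825)
s,c=cam('wrist','w3.png')
E
```

```text
clock: 3.43
tcp_pos: [0.4891, -0.0068, 0.1526]
orientation: [2.011, 2.413, 0.001]
contact_force: [1.1, 0.3, 0.3]
grip_width: 0.0851
gripper_force: 0.0
delta [ 0.0018 -0.      0.0006] turn -0.0016 tcp [ 0.4891 -0.0068  0.1526] yawy 0.1809 toolz [ 6.e-04  2.e-04 -1.e+00] t 3.4333 F [1.1 0.3 0.3] w 0.0851 gf 0.0
```

View pics/w3.png

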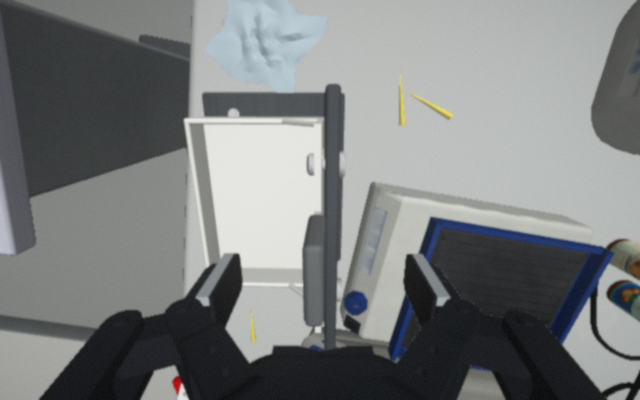

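```bash
python3 jog.py '0.001 0 0 0 0.085; 0.001 0 0 0 0.05; 0.001 0 0 0 0.03; 0.001 0 0 0 0.0; 0.001 0 0 0 0; 0.001 0 0 0 0; 0.001 0 0 0 0; 0.001 0 0 0 0; 0.001 0 0 0 0; 0.001 0 0 0 0; 0.001 0 0 0 0; 0.001 0 0 0 0; 0.001 0 0 0 0' 50
python3 - <<'E'
from h import *
delta([.4887,-.0051,.152],.1825)
E
```

```text
clock: 4.57
tcp_pos: [0.4882, -0.0066, 0.1523]
orientation: [-2.013, -2.412, 0.001]
contact_force: [-3.2, -1.4, 4.0]
grip_width: 0.0092
gripper_force: 50.6
delta [0.0014 0.0007 0.0003] turn -0.0027 tcp [ 0.4882 -0.0066  0.1523] yawy 0.1798 toolz [-5.e-04 -1.e-04 -1.e+00] t 4.5667 F [-3.2 -1.4  4. ] w 0.0092 gf 50.59347152709961
```

```bash
python3 jog.py '0 0 -0.003 0 0; 0 0 -0.006 0 0; 0 0 -0.009 0 0; 0 0 -0.012 0 0; 0 0 -0.015 0 0; 0 0 -0.018 0 0; 0 0 -0.021 0 0; 0 0 -0.0235 0 0; 0 0 -0.0235 0 0; 0 0 -0.0235 0 0; 0 0 -0.0235 0 0'
python3 - <<'E'
from h import *
delta([.4887,-.0051,.1755],.1825)
s,c=cam('wrist','w4.png'); cam('scene','s4.png'); cam('side','d4.png')
E
```

```text
clock: 5.48
tcp_pos: [0.4885, -0.0065, 0.1758]
orientation: [2.013, 2.412, -0.0]
contact_force: [-1.5, -0.6, -1.5]
grip_width: 0.0092
gripper_force: 50.0
delta [0.0014 0.0005 0.0003] turn -0.0025 tcp [ 0.4885 -0.0065  0.1758] yawy 0.18 toolz [ 0.e+00 -1.e-04 -1.e+00] t 5.4833 F [-1.5 -0.6 -1.5] w 0.0092 gf 49.95874285697937
```

```bash
python3 jog.py '0 -0.002 0 0 0; 0 -0.004 0 0 0; 0 -0.006 0 0 0; 0 -0.006 0 0 0'; python3 jog.py '0 -0.002 0 0 0; 0 -0.004 0 0 0; 0 -0.006 0 0 0; 0 -0.008 0 0 0; 0 -0.011 0 0 0; 0 -0.014 0 0 0; 0 -0.017 0 0 0; 0 -0.02 0 0 0; 0 -0.02 0 0 0'
```

```text
clock: 5.97
tcp_pos: [0.4823, -0.0076, 0.1758]
orientation: [2.013, 2.412, 0.0]
contact_force: [-0.6, 0.7, -1.8]
grip_width: 0.0092
gripper_force: 49.7
clock: 6.72
tcp_pos: [0.4621, -0.0113, 0.1758]
orientation: [-2.013, -2.411, 0.001]
contact_force: [-0.8, -0.1, -1.6]
grip_width: 0.0096
gripper_force: 49.8
```

```bash
cat > hull.py <<'E'
from h import *
import pickle
from scipy.optimize import least_squares
def hullfit(s,c,box,thr,show=None):
    x0,x1,y0,y1=box
    g=cv2.cvtColor(c['pixels'],cv2.COLOR_RGB2GRAY)
    k=8; G=cv2.resize(g[y0:y1,x0:x1],None,fx=k,fy=k,interpolation=cv2.INTER_CUBIC)
    G=cv2.GaussianBlur(G,(0,0),5)
    cs,_=cv2.findContours((G>thr).astype(np.uint8),cv2.RETR_EXTERNAL,cv2.CHAIN_APPROX_NONE)
    h=cv2.convexHull(max(cs,key=cv2.contourArea))
    q=cv2.approxPolyN(h,4).reshape(-1,2)
    q=(q+.5)/k-.5+[x0,y0]
    i=np.lexsort((q[:,0],q[:,1]))[0]; q=np.roll(q,-i,axis=0)
    if np.cross(q[1]-q[0],q[2]-q[1])<0: q=np.roll(q[::-1],1,axis=0)
    return q
s,c=pickle.load(open('w1.pkl','rb'))
rim=np.array([[-50,70,40],[50,70,40],[50,-70,40],[-50,-70,40]])/1000
for thr in (195,200,205,210):
    q=hullfit(s,c,(312,440,60,205),thr)
    o=least_squares(lambda v:(proj(c,place(v,rim),s)-q).ravel(),[.526,.299,-.188])
    print(thr,q.round(1).tolist(),o.x.round(4),o.fun.round(1))
E
python3 hull.py
```

```text
195 [[358.1, 75.8], [417.8, 101.6], [378.7, 186.3], [323.1, 166.1]] [ 0.5224  0.3005 -0.1832] [-3.7 -8.1  9.2 -3.2  2.4 10.1 -8.3  5.7]
200 [[358.3, 76.6], [417.4, 101.6], [378.8, 185.9], [323.7, 165.2]] [ 0.5226  0.3006 -0.1831] [-3.8 -8.9  9.8 -3.3  2.4 10.4 -8.7  6.6]
205 [[359.4, 77.3], [417.3, 101.8], [378.6, 185.3], [323.4, 164.7]] [ 0.5227  0.3006 -0.1908] [-4.2 -9.8 10.3 -3.1  2.3 11.1 -8.6  6.7]
210 [[360.1, 77.9], [416.8, 102.1], [378.3, 184.8], [324.7, 164.7]] [ 0.5232  0.3005 -0.1901] [ -4.6 -10.2  11.   -3.2   2.9  11.8  -9.6   6.9]hull.py:14: DeprecationWarning: Arrays of 2-dimensional vectors are deprecated. Use arrays of 3-dimensional vectors instead. (deprecated in NumPy 2.0)
  if np.cross(q[1]-q[0],q[2]-q[1])<0: q=np.roll(q[::-1],1,axis=0)
```

```bash
cat > edge.py <<'E'
from h import *
import pickle
from scipy.optimize import least_squares
from scipy.ndimage import map_coordinates,gaussian_filter
def edgefit(s,c,q0,model,p0,sides=(0,1,2,3),w=3.0):
    """refine outline: strongest inward brightening within w px of the lines q0, then fit pose"""
    g=gaussian_filter(cv2.cvtColor(c['pixels'],cv2.COLOR_RGB2GRAY).astype(float),.5)
    q0=np.array(q0,float); cen=q0.mean(0); pts=[];ids=[]
    for i in sides:
        a,b=q0[i],q0[(i+1)%4]; n=np.array([-(b-a)[1],(b-a)[0]]);n/=np.linalg.norm(n)
        if n@(cen-a)<0:n=-n
        t=np.arange(-w,w+.01,.1)
        for f in np.linspace(.1,.9,40):
            L=a+f*(b-a)+t[:,None]*n
            d=np.gradient(map_coordinates(g,[L[:,1],L[:,0]],order=3))
            pts.append(L[d.argmax()]);ids.append(i)
    pts=np.array(pts);ids=np.array(ids)
    def res(v,M=model):
        Q=proj(c,place(v,M),s);out=[]
        for i in sides:
            a,b=Q[i],Q[(i+1)%4];u=(b-a)/np.linalg.norm(b-a)
            d=pts[ids==i]-a;out.append(d[:,0]*u[1]-d[:,1]*u[0])
        return np.concatenate(out)
    o=least_squares(res,p0,loss='soft_l1',f_scale=.3)
    e=res(o.x)
    print(o.x.round(4),[np.median(e[ids==i]).round(2) for i in sides],'spread',[np.abs(e[ids==i]-np.median(e[ids==i])).mean().round(2) for i in sides])
    o2=least_squares(lambda v:res(v[:3],model+[0,0,v[3]]),list(p0)+[0],loss='soft_l1',f_scale=.3)
    print(' with free height',o2.x.round(4))
    return o.x
rim=np.array([[-50,70,40],[50,70,40],[50,-70,40],[-50,-70,40]])/1000
if __name__=='__main__':
    s,c=pickle.load(open('w1.pkl','rb'))
    p=edgefit(s,c,[(360.3,70),(430.7,99.7),(385.7,194.3),(320.7,171.3)],rim,[.528,.301,-.184])
    print(proj(c,place(p,rim),s).round(1).tolist())
E
python3 edge.py
```

```text
[ 0.5292  0.3016 -0.1825] [np.float64(-0.32), np.float64(-0.34), np.float64(-0.46), np.float64(-0.27)] spread [np.float64(0.08), np.float64(0.1), np.float64(0.06), np.float64(0.1)]
 with free height [ 0.5297  0.3016 -0.1828 -0.0029]
[[359.9, 67.9], [432.4, 98.4], [386.0, 196.5], [319.8, 171.9]]
```

```bash
python3 jog.py '0 -0.005 0 0 0; 0 -0.01 -0.004 0 0; 0 -0.015 -0.01 0 0; 0 -0.015 -0.02 0 0; 0 -0.015 -0.03 0 0; 0 -0.015 -0.04 0 0; 0 -0.015 -0.05 0 0; 0 -0.015 -0.06 0 0; 0 -0.015 -0.07 0 0; 0 -0.015 -0.08 0 0; 0 -0.015 -0.085 0 0; 0 -0.015 -0.085 0 0; 0 -0.015 -0.085 0 0; 0 -0.015 -0.085 0 0'
python3 - <<'E'
from h import *
import pickle
s,c=cam('wrist','w5.png'); pickle.dump((s,c),open('w5.pkl','wb'))
delta([.4887,-.0051,.1755],.1825,s)
M=R.from_rotvec(s['orientation']).as_matrix(); yaw=np.arctan2(M[1,1],M[0,1])
# expected tray pose: grip tray(48,0,92.3 at TCP)
g=s['tcp_pos']; p=[g[0]-.048*np.cos(yaw),g[1]-.048*np.sin(yaw),yaw]; h=g[2]-.0923
for L in ([-50,70,28],[-50,-70,28],[50,70,28],[46,70,78],[46,-70,78],[43,22,126],[43,-22,126]):
    print(L,proj(c,place(p,np.array(L)/1000)+[0,0,h],s)[0].round(1))
i=cv2.imread('pics/w5.png'); cv2.imwrite('pics/w5c.png',cv2.resize(i[90:320,170:350],None,fx=2.6,fy=2.6,interpolation=cv2.INTER_CUBIC))
E
```

```text
clock: 7.88
tcp_pos: [0.4477, -0.0138, 0.2604]
orientation: [-2.012, -2.412, 0.001]
contact_force: [-0.4, 1.3, -1.9]
grip_width: 0.0099
gripper_force: 49.8
delta [0.0012 0.042  0.0848] turn -0.0025 tcp [ 0.4477 -0.0138  0.2604] yawy 0.18 toolz [-8.e-04 -0.e+00 -1.e+00] t 7.8833 F [-0.4  1.3 -1.9] w 0.0099 gf 49.833984375
[-50, 70, 28] [181.5 120.1]
[-50, -70, 28] [207.2 289.4]
[50, 70, 28] [324.3 120.1]
[46, 70, 78] [317.3 125.5]
[46, -70, 78] [318.6 334.4]
[43, 22, 126] [309.  249.5]
[43, -22, 126] [310.4 331.7]
```

View pics/w5c.png

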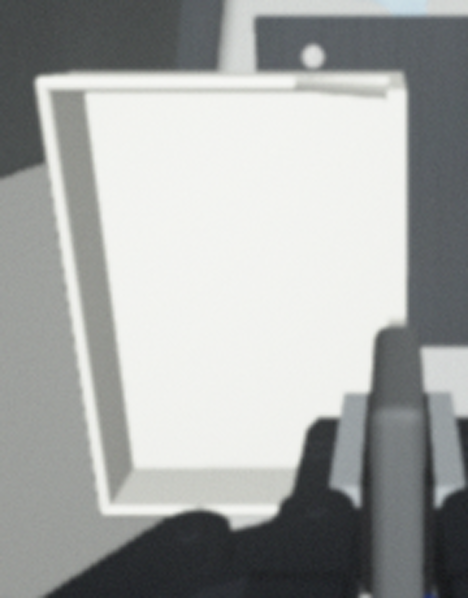

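```bash
cat > hand.py <<'E'
from h import *
import pickle
from scipy.optimize import least_squares
from scipy.ndimage import map_coordinates,gaussian_filter
s,c=pickle.load(open('w5.pkl','rb'))
g=gaussian_filter(cv2.cvtColor(c['pixels'],cv2.COLOR_RGB2GRAY).astype(float),.5)
def edge(a,b,n,w=3,m=30):
    a,b,n=[np.array(v,float) for v in (a,b,n)];t=np.arange(-w,w+.01,.1);out=[]
    for f in np.linspace(.1,.9,m):
        L=a+f*(b-a)+t[:,None]*n;d=np.gradient(map_coordinates(g,[L[:,1],L[:,0]],order=3));out.append(L[d.argmax()])
    return np.array(out)
M=R.from_rotvec(s['orientation']).as_matrix()
E=[(edge((184,120),(210,288),(1,0)),[-50,70,28],[-50,-70,28]),
   (edge((190,120.5),(280,120.5),(0,1)),[-50,70,28],[50,70,28]),
   (edge((212,288),(270,287),(0,-1)),[-50,-70,28],[50,-70,28]),
   (edge((326,135),(326,210),(-1,0)),[50,70,78],[50,-70,78])]
Z=-.0923
def tray(v,L): # tray frame -> tool frame -> world ; v=tooldx,tooldy,yaw,droop,dz
    L=np.array(L,float)/1000-[.048,0,.0923]
    Q=R.from_euler('zy',[v[2],-v[3]]).apply(L)   # axes: tray x=tool y, tray y=tool x, tray z=-tool z
    T=np.c_[Q[:,1]+v[0],Q[:,0]+v[1],-Q[:,2]+v[4]]
    return s['tcp_pos']+T@M.T
def res(v):
    o=[]
    for P,a,b in E:
        q=proj(c,tray(v,[a,b]),s);u=(q[1]-q[0])/np.linalg.norm(q[1]-q[0]);d=P-q[0]
        o.append(d[:,0]*u[1]-d[:,1]*u[0])
    return o
for name,mask in (('all',[1,1,1,1,1]),('no dz',[1,1,1,1,0]),('no droop',[1,1,1,0,1])):
    k=np.flatnonzero(mask)
    full=lambda x:np.bincount(k,x,5)
    o=least_squares(lambda x:np.concatenate(res(full(x))),np.zeros(len(k)),loss='soft_l1',f_scale=.3)
    print(name,full(o.x).round(4),[(np.median(e).round(2),np.std(e).round(2)) for e in res(full(o.x))])
E
python3 hand.py
```

```text
all [0.0017 0.0008 0.0013 0.0023 0.0005] [(np.float64(0.03), np.float64(0.19)), (np.float64(0.09), np.float64(0.54)), (np.float64(-0.1), np.float64(0.67)), (np.float64(-0.01), np.float64(0.09))]
no dz [0.0018 0.0007 0.0006 0.0053 0.    ] [(np.float64(-0.01), np.float64(0.2)), (np.float64(0.04), np.float64(0.53)), (np.float64(0.05), np.float64(0.69)), (np.float64(0.0), np.float64(0.09))]
no droop [0.0018 0.0009 0.0021 0.     0.0008] [(np.float64(0.09), np.float64(0.19)), (np.float64(0.11), np.float64(0.55)), (np.float64(-0.18), np.float64(0.67)), (np.float64(-0.03), np.float64(0.09))]
```

```bash
python3 - <<'E'
from h import *
delta([.5755,.2913,.26],-.1830)
E
```

```text
delta [2.773e-01 1.803e-01 2.000e-04] turn 0.3629 tcp [ 0.4477 -0.0138  0.2603] yawy 0.1799 toolz [-1.e-03 -1.e-04 -1.e+00] t 7.9333 F [ 0.2 -0.5 -1.6] w 0.0096 gf 49.83310103416443
```

```bash
python3 jog.py '0.005 0.003 0 0.005 0; 0.015 0.01 0 0.02 0; 0.03 0.02 0 0.04 0; 0.05 0.032 0 0.065 0; 0.07 0.045 0 0.09 0; 0.09 0.058 0 0.12 0; 0.11 0.071 0 0.145 0; 0.13 0.084 0 0.17 0; 0.15 0.097 0 0.195 0; 0.17 0.11 0 0.22 0; 0.19 0.123 0 0.25 0; 0.21 0.137 0 0.28 0; 0.23 0.15 0 0.305 0; 0.25 0.163 0 0.33 0; 0.265 0.172 0 0.35 0; 0.273 0.178 0 0.36 0; 0.277 0.18 0 0.363 0; 0.277 0.18 0 0.363 0; 0.277 0.18 0 0.363 0; 0.277 0.18 0 0.363 0'
python3 - <<'E'
from h import *
delta([.5755,.2913,.16],-.1830)
E
```

```text
clock: 9.6
tcp_pos: [0.5757, 0.2894, 0.261]
orientation: [2.416, 2.007, -0.001]
contact_force: [-0.4, -0.7, -2.3]
grip_width: 0.0092
gripper_force: 49.7
delta [ 0.0019 -0.0005  0.101 ] turn -0.0014 tcp [0.5757 0.2894 0.261 ] yawy -0.1844 toolz [ 0.e+00 -8.e-04 -1.e+00] t 9.6 F [-0.4 -0.7 -2.3] w 0.0092 gf 49.72710728645325
```

```bash
python3 jog.py '0.001 0 0.005 -0.001 0; 0.0015 0 0.015 -0.001 0; 0.0015 0 0.03 -0.001 0; 0.0015 0 0.045 -0.001 0; 0.0015 0 0.06 -0.001 0; 0.0015 0 0.075 -0.001 0; 0.0015 0 0.085 -0.001 0; 0.0015 0 0.092 -0.001 0; 0.0015 0 0.095 -0.001 0; 0.0015 0 0.095 -0.001 0; 0.0015 0 0.095 -0.001 0; 0.0015 0 0.095 -0.001 0; 0.0015 0 0.095 -0.001 0'
python3 - <<'E'
from h import *
import pickle
delta([.5755,.2913,.1323],-.1830)
D={}
for n in ('wrist','side','scene'): D[n]=cam(n,n+'6.png')
pickle.dump(D,open('v6.pkl','wb'))
for i in range(4):
    s,_=cam('wrist');print(s['tcp_pos'].round(4),s['orientation'].round(4))
a=cv2.imread('pics/wrist6.png')[80:330,150:350]
b=cv2.imread('pics/side6.png')[195:315,280:375]
o=np.zeros((500,800,3),np.uint8);o[:,:400]=cv2.resize(a,None,fx=2,fy=2);b=cv2.resize(b,None,fx=4.15,fy=4.15,interpolation=cv2.INTER_CUBIC);o[:b.shape[0],400:400+b.shape[1]]=b[:500,:400]
cv2.imwrite('pics/v6.png',o)
E
```

```text
clock: 10.68
tcp_pos: [0.5763, 0.2926, 0.1666]
orientation: [2.414, 2.01, 0.002]
contact_force: [0.7, -0.2, -1.9]
grip_width: 0.0093
gripper_force: 49.7
delta [-0.0014 -0.0006  0.0343] turn 0.0009 tcp [0.5763 0.2926 0.1666] yawy -0.1821 toolz [ 1.2e-03  7.0e-04 -1.0e+00] t 10.6833 F [ 0.7 -0.2 -1.9] w 0.0093 gf 49.709689021110535
[0.5761 0.2925 0.1662] [2.4140e+00 2.0103e+00 1.2000e-03]
[0.576  0.2924 0.1661] [2.4140e+00 2.0103e+00 8.0000e-04]
[0.576  0.2924 0.166 ] [2.4140e+00 2.0104e+00 5.0000e-04]
[0.576  0.2924 0.1659] [2.4142e+00 2.0103e+00 3.0000e-04]
```

View pics/v6.png

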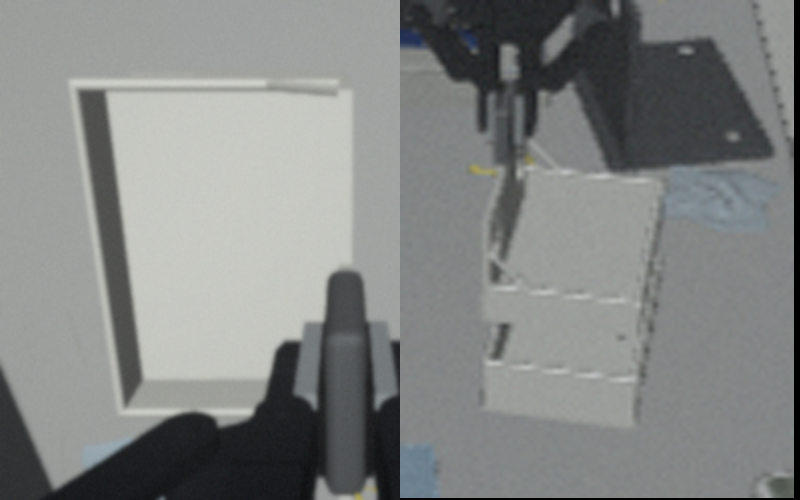

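```bash
python3 - <<'E'
from h import *
import pickle
D=pickle.load(open('v6.pkl','rb')); s,c=D['side']
s=r.observe(); delta([.5755,.2913,.1323],-.1830,s)
M=R.from_rotvec(s['orientation']).as_matrix(); yaw=np.arctan2(M[1,1],M[0,1])
g=s['tcp_pos']+M@[.0017,.0008,0]; p=[g[0]-.048*np.cos(yaw),g[1]-.048*np.sin(yaw),yaw];h=g[2]-.0923
print('tray',np.round(p,4),h)
k=np.array([[50,70],[-50,70],[-50,-70]])/1000
for nm,q,z in (('base',[.5294,.3016,-.1825],.04),('tray',p,h+.028)):
    print(nm,((proj(c,place(q,np.c_[k,np.full(3,z)]),s)-[280,195]+.5)*4.15-.5+[400,0]).round(0).tolist())
E
```

```text
delta [-0.0012 -0.0002  0.0336] turn 0.001 tcp [0.5759 0.2925 0.1659] yawy -0.182 toolz [ 1.e-04  1.e-04 -1.e+00] t 11.0333 F [-1.1 -1.  -1.5] w 0.0093 gf 49.70982313156128
tray [ 0.5298  0.3027 -0.182 ] 0.07359153531679924
base [[479.0, 363.0], [634.0, 382.0], [657.0, 254.0]]
tray [[479.0, 286.0], [638.0, 305.0], [662.0, 181.0]]
```

```bash
python3 jog.py '-0.0005 0 0.004 0.001 0; -0.0011 0 0.009 0.001 0; -0.0011 0 0.013 0.001 0; -0.0011 0 0.017 0.001 0; -0.0011 0 0.02 0.001 0; -0.0011 0 0.02 0.001 0; -0.0011 0 0.02 0.001 0; -0.0011 0 0.02 0.001 0; -0.0011 0 0.02 0.001 0'
python3 -c "
from h import *
delta([.5755,.2913,.1323],-.1830)"
python3 jog.py '0 0 0.002 0 0; 0 0 0.004 0 0; 0 0 0.006 0 0; 0 0 0.008 0 0; 0 0 0.009 0 0; 0 0 0.009 0 0; 0 0 0.009 0 0'
python3 -c "
from h import *
delta([.5755,.2913,.1323],-.1830)"
```

```text
clock: 11.78
tcp_pos: [0.5759, 0.2914, 0.146]
orientation: [2.415, 2.009, 0.001]
contact_force: [0.6, -0.6, -1.3]
grip_width: 0.0093
gripper_force: 49.8
delta [-0.0002 -0.0004  0.0137] turn -0.0 tcp [0.5759 0.2914 0.146 ] yawy -0.183 toolz [ 4.e-04  2.e-04 -1.e+00] t 11.7833 F [ 0.6 -0.6 -1.3] w 0.0093 gf 49.7578489780426
clock: 12.37
tcp_pos: [0.5757, 0.2913, 0.1366]
orientation: [-2.415, -2.009, 0.0]
contact_force: [0.3, 0.2, -1.0]
grip_width: 0.0092
gripper_force: 49.8
delta [-0.     -0.0002  0.0043] turn -0.0001 tcp [0.5757 0.2913 0.1366] yawy -0.1831 toolz [-2.e-04 -2.e-04 -1.e+00] t 12.3667 F [ 0.3  0.2 -1. ] w 0.0092 gf 49.75144565105438
```

```bash
python3 jog.py '0 0 0.001 0 0; 0 0 0.002 0 0; 0 0 0.003 0 0; 0 0 0.0035 0 0; 0 0 0.0035 0 0'; python3 jog.py '0 0 0.0005 0 0; 0 0 0.001 0 0; 0 0 0.001 0 0'; python3 jog.py '0 0 0.0005 0 0; 0 0 0.001 0 0; 0 0 0.001 0 0'
```

```text
clock: 12.78
tcp_pos: [0.5756, 0.2913, 0.1331]
orientation: [-2.415, -2.009, 0.0]
contact_force: [-0.5, -0.5, -2.5]
grip_width: 0.0092
gripper_force: 49.8
clock: 13.03
tcp_pos: [0.5758, 0.2913, 0.1326]
orientation: [2.415, 2.009, 0.001]
contact_force: [-0.8, -1.4, 0.6]
grip_width: 0.0093
gripper_force: 50.3
clock: 13.28
tcp_pos: [0.576, 0.2913, 0.1326]
orientation: [2.415, 2.009, 0.002]
contact_force: [-2.1, -1.1, 8.7]
grip_width: 0.0094
gripper_force: 51.3
```

```bash
python3 jog.py '0 0 -0.0007 0 0; 0 0 -0.0007 0 0; 0 0 -0.0007 0 0.012; 0 0 -0.0007 0 0.016; 0 0 -0.0007 0 0.024; 0 0 -0.0007 0 0.032; 0 0 -0.0007 0 0.04; 0 0 -0.0007 0 0.04; 0 0 -0.0007 0 0.04'
python3 - <<'E'
from h import *
b=[cam(n,n+'7.png') for n in ('wrist','side','scene')]
delta([.5755,.2913,.1323],-.1830)
E
```

```text
clock: 14.03
tcp_pos: [0.5757, 0.2913, 0.1319]
orientation: [2.415, 2.009, -0.0]
contact_force: [-0.5, 0.5, 0.2]
grip_width: 0.0399
gripper_force: 0.0
delta [-0.0001 -0.0002 -0.0004] turn -0.0001 tcp [0.5757 0.2913 0.1319] yawy -0.1831 toolz [-1.e-04 -1.e-04 -1.e+00] t 14.1833 F [-0.2  0.2  0.7] w 0.04 gf 0.0
```

Released, with no force on the tool. Retreat straight up, then look.

```bash
python3 jog.py '0 0 -0.005 0 0.04; 0 0 -0.015 0 0.04; 0 0 -0.03 0 0.04; 0 0 -0.05 0 0.04; 0 0 -0.07 0 0.04; 0 0 -0.09 0 0.04; 0 0 -0.11 0 0.04; 0 0 -0.13 0 0.04; 0 0 -0.14 0 0.04; 0 0 -0.14 0 0.04; 0 0 -0.14 0 0.04; 0 0 -0.14 0 0.04'
python3 - <<'E'
from h import *
a=cam('wrist','w8.png');b=cam('side','d8.png');cam('scene','s8.png')
A=cv2.imread('pics/w8.png')[60:310,150:350]; B=cv2.imread('pics/side6.png')
B=cv2.imread('pics/d8.png')[210:310,290:370];C=cv2.imread('pics/s8.png')[185:250,265:345]
o=np.zeros((590,800,3),np.uint8);o[:500,:400]=cv2.resize(A,None,fx=2,fy=2)
o[:350,400:680]=cv2.resize(B,None,fx=3.5,fy=3.5,interpolation=cv2.INTER_CUBIC)
o[355:355+228,400:680]=cv2.resize(C,(280,228),interpolation=cv2.INTER_CUBIC)
cv2.imwrite('pics/v8.png',o)
E
```

```text
clock: 15.18
tcp_pos: [0.5751, 0.2911, 0.2708]
orientation: [-2.415, -2.009, 0.003]
contact_force: [0.4, -0.1, -0.3]
grip_width: 0.0396
gripper_force: 0.0
```

View pics/v8.png

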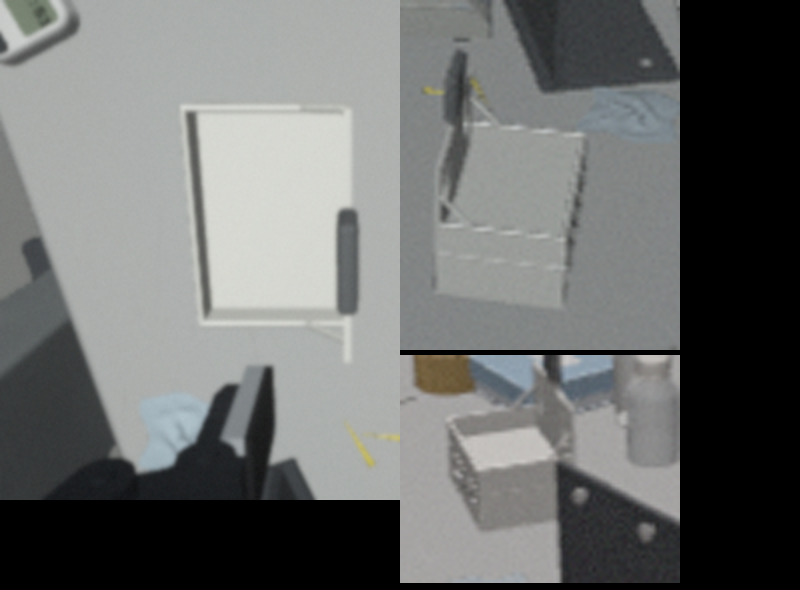

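The picture shows the tray level and flush on the base tray. The seam at (505,260) in the side crop is even, and the side walls continue straight down across it. The studs are bare and the gripper is clear, so I'll hand in.

```bash
python3 -c "
from h import *
print(r.sign_off())"
```

```text
the job is handed in; nothing more can be done
None
```

The tray is off the studs and stacked on the base tray, looking level and flush in the last pictures; I handed the job in at about 15 s of the 42 s allowed, and the hand-in call returned no verdict.

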